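# Guide posts back into the graded V-rack

### The arm

A 6-joint arm with a two-finger parallel gripper is mounted at the origin on a cart in front of the work surface, level with it; the furniture and walls round the work are solid. World frame = base frame: x ahead of the robot, y to its left, z up, the work surface at z = 0. Lengths are in m, angles in rad, forces in N, time in s.
With the tool pointing down it reaches from about 0.3 to 0.85 m from the base axis. Payload 5.4 kg.
Tool frame: the origin (TCP) lies midway between the tips of the shut fingers; the grasp point (between the pads) lies ctrl.grip_point_offset behind it (ctrl.grip_point_offset is the distance from the TCP to the grasp point, in m); z points along the fingers, y is the line along which they close (so a half turn about z gives the same grasp; the last joint's range is limited). The gripper opens to 85 mm and grips with 20 to 120 N. Pads are 22 mm wide; open, the fingers measure 114 mm over their backs; the gripper's body (76 mm by 85 mm) begins 54 mm behind the grasp point. The pads swing forward as they close: fully open they stand 13 mm farther back than shut.
Start: joints at [-1.52, 0.158, 1.597, -0, 1.386, -0.21], TCP at [0.148, -0.556, 0.231] pointing down, gripper open.
Joint ranges: [-2.91, 2.91], [-0.94, 2.29], [0.18, 2.7], [-1.29, 4.43], [0.17, 2.64], [-3, 3]. Speed limits (rad/s): [2.57, 2.57, 3.14, 3.14, 3.14, 3.14].

### API

Orientations are given as a rotation vector (axis times angle).
In Python, from rig import ctrl gives the robot as it stands.
- The arm moves only by the tool apply_moves, never from a script. Its argument "series" is a list of rows, each an object of numbers: "wx", "wy", "wz": the turn, a rotation vector about the tool's x, y, z in rad; "dx", "dy", "dz": the shift along the tool's x, y, z in cm; "gripper": the closure, from -1 (fully open) to 1 (shut). A call has exactly 8 rows; each row shifts and turns the commanded pose from where the row before left it, along the tool's axes as they then stand; what a row does not reach is not made up. A row lasts 1/10 s, in which the tool goes at most 50 mm and 8.59 degrees, less where a joint would pass 70% of its speed; a pose out of reach is approached as far as the arm can. A call with a gripper value outside its range is refused whole. The fingers move at their own pace and stop on an object; "squeeze" is the grip in N (left out, the last holds). Time passes only in rows, so rows that do not move let the fingers close, or fill a call up. It gives the time, the measured TCP pose, the force, the opening and the grip force at its end, in the units of the state.
- ctrl.read_state(): the state, without advancing time (a new reading comes with each control period).
- ctrl.camera(name): name is "side" or "top" or "wrist"; returns a dict with "frame" (420x560x3 uint8, red, green, blue), "mtx" (3x3 intrinsics, pixels), "extrinsics" (4x4, takes a point from world to camera coordinates); the wrist camera has in their place "tool_from_camera" (4x4, takes a point from camera to tool coordinates, whose origin is the TCP and whose axes are the flange's). Camera axes: x right, y up, looking along -z (the intrinsics and any distortion apply to the point x, -y, -z); pixel columns grow to the right and rows downward; lengths in m; the calibration is good to about 2 mm. A picture is of the moment at which its call begins: read the wrist's pose just before it. There is no depth.
- ctrl.job_done(): hands the job in; it is judged then, once.
The state is a dict: "t": time; "joint_pos": joint angles; "qvel": joint speeds; "joint_efforts": joint torques, N m; "tcp_pos": TCP position; "orientation": TCP orientation; "ft_force": force on the tool from outside, world axes, zero at the start; "wrist_torque": the same for the moment, N m; "width": opening from 0.0 (shut) to 1.0 (fully open); "finger_force": force on a finger pad.
Only numpy, scipy, OpenCV 4.12 (cv2) and the standard library are available. Lean on these libraries where they do the work, as an engineer would, in place of code of your own. Each camera call takes 0.05 s, during which the arm holds its last target. There are 200 camera calls.

### The job

The four cleaned guide posts lie loose on the bench: put them back into the V-rack in order of length, the shortest in the shortest cradle at one end of the rack and so on up to the longest, each lying in both Vs between its end lips. They are ground to size, so lower them in and let go; do not drop them.

Things in the scene. Friction and masses are not known exactly. Their poses are not given: they have to be found in the camera images.
- post_1: Guide post 1 of 4 by length: plain round bar of bright ground steel, 24 mm in diameter, 80 mm long, both ends alike (chamfered, two fine oil grooves near each end). Lies on its side on the table at the start. Origin at the middle of its axis, 12 mm above what it lies on; x runs along its length; it may be rolled about x.
- post_2: Guide post 2 of 4 by length: plain round bar of bright ground steel, 24 mm in diameter, 100 mm long, both ends alike (chamfered, two fine oil grooves near each end). Lies on its side on the table at the start. Origin at the middle of its axis, 12 mm above what it lies on; x runs along its length; it may be rolled about x.
- post_3: Guide post 3 of 4 by length: plain round bar of bright ground steel, 24 mm in diameter, 120 mm long, both ends alike (chamfered, two fine oil grooves near each end). Lies on its side on the table at the start. Origin at the middle of its axis, 12 mm above what it lies on; x runs along its length; it may be rolled about x.
- post_4: Guide post 4 of 4 by length: plain round bar of bright ground steel, 24 mm in diameter, 140 mm long, both ends alike (chamfered, two fine oil grooves near each end). Lies on its side on the table at the start. Origin at the middle of its axis, 12 mm above what it lies on; x runs along its length; it may be rolled about x.
- cradle_1: Cradle for the 80 mm post, number 1 from the rack's short end, fixed: dark steel foot 100 x 30 x 8 mm, end lips 92 mm apart inside (6 mm to spare at each end of the post), two white V-blocks, 10 mm thick, centred 32 mm either side of the middle. Origin: middle of the foot's underside, z up, x along the seat, y along the rack to its short end. Seated post's axis: 35 mm above the origin.
- cradle_2: Cradle for the 100 mm post, number 2 from the rack's short end, fixed: dark steel foot 120 x 30 x 8 mm, end lips 112 mm apart inside (6 mm to spare at each end of the post), two white V-blocks, 10 mm thick, centred 42 mm either side of the middle. Origin: middle of the foot's underside, z up, x along the seat, y along the rack to its short end. Seated post's axis: 35 mm above the origin.
- cradle_3: Cradle for the 120 mm post, number 3 from the rack's short end, fixed: dark steel foot 140 x 30 x 8 mm, end lips 132 mm apart inside (6 mm to spare at each end of the post), two white V-blocks, 10 mm thick, centred 52 mm either side of the middle. Origin: middle of the foot's underside, z up, x along the seat, y along the rack to its short end. Seated post's axis: 35 mm above the origin.
- cradle_4: Cradle for the 140 mm post, number 4 from the rack's short end, fixed: dark steel foot 160 x 30 x 8 mm, end lips 152 mm apart inside (6 mm to spare at each end of the post), two white V-blocks, 10 mm thick, centred 62 mm either side of the middle. Origin: middle of the foot's underside, z up, x along the seat, y along the rack to its short end. Seated post's axis: 35 mm above the origin.
- rack_rails: Rack base, fixed: two slotted aluminium rails, together 56 x 290 x 20 mm, flat on the table at any angle, the cradles across it about 64 mm apart (their origins 20 mm above the table). Origin: middle of its underside; y along the rails to the short end. In every cradle the 90 degree V opens upward: bottom 18 mm, 32 mm wide mouth 34 mm, lip tops 36 mm above the cradle's origin.

How it is judged:
By the outcome, as a careful person would: the job done as asked, in the order asked, and still so for the second after the job is handed in, with the robot touching nothing.
It also fails if it takes over 99 s, if anything falls off the work surface, if the arm or the gripper's body presses on something with over 40 N, if the wrist force passes 120 N, or if a joint passes its speed limit or range.

## Working session

There is one attempt and no reset: what is moved stays moved. The work goes in short steps, Python scripts to look and compute and a tool call to move; the robot and the scene stay as the last step left them, time stands still between calls to the robot, and variables do not carry over. Pictures are saved under pics/ and viewed, at most 14 in all, crops included, and the job is handed in when it is done.

Besides the shell and the picture viewer there is one more tool, called after "Emit:" as name([rows], argument=value, ...), one row to a line, values as JSON. apply_moves: Moves the arm, as the interface text tells. Its arguments: {"type":"object","properties":{"series":{"type":"array"},"squeeze":{"type":"number"}},"required":["series"]}

```bash
mkdir -p pics; ls; python3 - <<'E'
from rig import ctrl
import cv2,numpy as np
np.set_printoptions(precision=4,suppress=True)
s=ctrl.read_state();print(s);print(ctrl.grip_point_offset)
for n in("top","side"):
    c=ctrl.camera(n);cv2.imwrite(f"pics/{n}0.png",c["frame"][:,:,::-1]);print(n,{k:v for k,v in c.items() if k!="frame"})
E
```

```text
pics
{'t': 0.0, 'joint_pos': array([-1.5201,  0.1591,  1.5982, -0.    ,  1.3862, -0.2101]), 'qvel': array([-0.0008, -0.0012, -0.0019, -0.0005,  0.0002, -0.0003]), 'joint_efforts': array([ -0.0011, -39.6002, -33.1428,  -0.0002,   0.0086,   0.    ]), 'tcp_pos': array([ 0.1482, -0.555 ,  0.2303]), 'orientation': array([-3.1131, -0.4083, -0.0002]), 'ft_force': array([-1.2018, -0.7941,  0.3455]), 'wrist_torque': array([-0.0312, -0.019 ,  0.0069]), 'finger_force': 0.0, 'width': 0.9977556304811929}
0.0187
top {'mtx': array([[450.1228,   0.    , 282.4984],
       [  0.    , 450.1228, 204.7804],
       [  0.    ,   0.    ,   1.    ]]), 'extrinsics': array([[-0.0194, -0.9998,  0.0007, -0.032 ],
       [ 0.9991, -0.0193,  0.0387, -0.5309],
       [-0.0387,  0.0014,  0.9993, -1.3327],
       [ 0.    ,  0.    ,  0.    ,  1.    ]])}
side {'mtx': array([[466.5485,   0.    , 279.4446],
       [  0.    , 466.5485, 209.8429],
       [  0.    ,   0.    ,   1.    ]]), 'extrinsics': array([[-0.877 , -0.4802, -0.0193,  0.4554],
       [ 0.2851, -0.5523,  0.7834, -0.2169],
       [-0.3868,  0.6815,  0.6212, -1.2236],
       [ 0.    ,  0.    ,  0.    ,  1.    ]])}
```

View pics/top0.png

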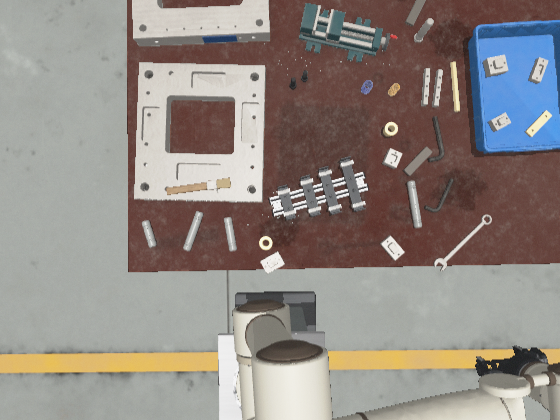

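View pics/side0.png

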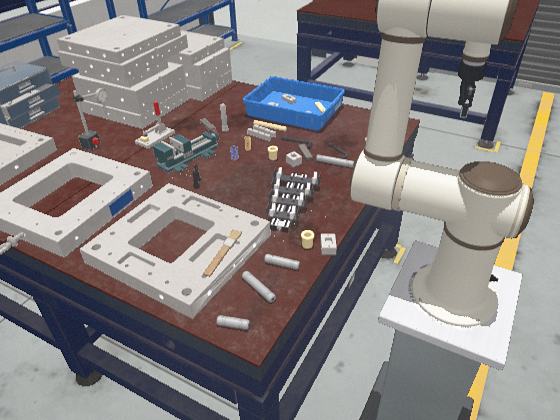

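The top view shows four posts at about (149,234), (193,231), (230,234) and (415,204). The rack is around (320,190), with its short end to the left near (280,204). The side view agrees.

```bash
cat > h.py <<'E'
import cv2,numpy as np
from scipy.spatial.transform import Rotation as R
np.set_printoptions(precision=4,suppress=True)
def ray(px,K,E):
    px=np.atleast_2d(px).astype(float)
    d=np.c_[(px[:,0]-K[0,2])/K[0,0],-(px[:,1]-K[1,2])/K[1,1],-np.ones(len(px))]
    return -E[:3,:3].T@E[:3,3], d@E[:3,:3]
def toplane(px,K,E,z):
    o,d=ray(px,K,E); return o+d*((z-o[2])/d[:,2])[:,None]
def proj(P,K,E):
    p=np.atleast_2d(P)@E[:3,:3].T+E[:3,3]
    return np.c_[K[0,2]+K[0,0]*p[:,0]/-p[:,2],K[1,2]-K[1,1]*p[:,1]/-p[:,2]]
def wrist(ctrl,name=None):
    s=ctrl.read_state(); c=ctrl.camera("wrist")
    T=np.eye(4);T[:3,:3]=R.from_rotvec(s["orientation"]).as_matrix();T[:3,3]=s["tcp_pos"]
    E=np.linalg.inv(T@c["tool_from_camera"])
    f=c["frame"][:,:,::-1].copy()
    if name: cv2.imwrite("pics/"+name,f)
    return f,c["mtx"],E,s
def quads(mask,K,E,z,amin=60):
    "minAreaRects of blobs cast on plane z: centre, length, width, yaw of the long axis"
    out=[]
    for c in cv2.findContours(mask,cv2.RETR_EXTERNAL,cv2.CHAIN_APPROX_NONE)[0]:
        if cv2.contourArea(c)<amin: continue
        P=toplane(c[:,0],K,E,z)[:,:2]*1000
        (x,y),(w,h),a=cv2.minAreaRect(P.astype(np.float32))
        if w<h: w,h,a=h,w,a+90
        out.append((x/1000,y/1000,w,h,(a+90)%180-90,c[:,0].mean(0)))
    return out
E
python3 - <<'E'
from h import *
from rig import ctrl
c=ctrl.camera("top");K,E=c["mtx"],c["extrinsics"];f=c["frame"][:,:,::-1]
print("base px",proj([0,0,0],K,E))
hsv=cv2.cvtColor(f,cv2.COLOR_BGR2HSV)
m=((hsv[:,:,2]>95)&(hsv[:,:,1]<70)).astype(np.uint8)*255
for q in quads(m,K,E,.012,80):
    if q[5][1]>145 and q[5][1]<265: print(np.array(q[:5]).round(3),q[5].round())
s=cv2.resize(f[145:225,255:385],None,fx=6,fy=6,interpolation=cv2.INTER_CUBIC);cv2.imwrite("pics/rack0.png",s)
w=ctrl.camera("wrist");print(w["mtx"],w["tool_from_camera"])
E
```

```text
base px [[271.6867 384.0861]]
[ 0.397 -0.365 71.04  42.022 39.217] [392. 247.]
[ 0.419  0.01  37.79  37.73  43.981] [265. 242.]
[ 0.451  0.357 87.55  24.604 16.599] [149. 234.]
[  0.447   0.116 103.017  25.388   8.641] [230. 234.]
[  0.457   0.225 123.941  27.608 -20.86 ] [193. 231.]
[  0.526  -0.435 144.016  24.73    7.394] [414. 204.]
[  0.572  -0.147 295.558 158.627 -82.532] [322. 194.]
[  0.664  -0.372  53.089  45.88  -24.63 ] [392. 158.]
[  0.655  -0.45  100.289  27.427 -46.298] [418. 160.]
[[305.9592   0.     279.0847]
 [  0.     305.9592 212.1396]
 [  0.       0.       1.    ]] [[ 0.0001  0.9533  0.302   0.0772]
 [ 1.     -0.0001  0.0001 -0.0006]
 [ 0.0002  0.302  -0.9533 -0.1429]
 [ 0.      0.      0.      1.    ]]
```

View pics/rack0.png

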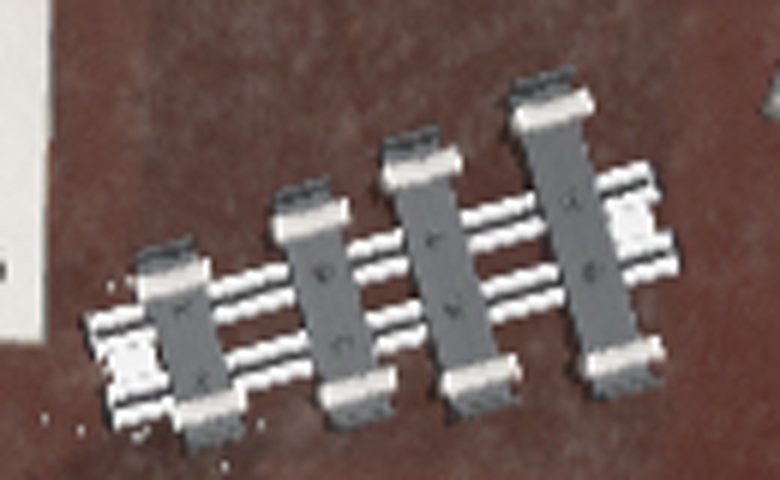

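Lengths measure about 88, 103, 124 and 144 mm, so all four posts are identified. Going left to right by world y, 0.357 is post 1, 0.225 is post 3, 0.116 is post 2 and −0.435 is post 4. Seat yaw is about 15°. I'll start with post 4, the nearest. Tool yaw is about 15° now.

Emit:
apply_moves([
  {"dx":4.9,"dy":-0.2,"dz":0.4,"gripper":-1},
  {"dx":4.9,"dy":-0.2,"dz":0.4,"gripper":-1},
  {"dx":4.9,"dy":-0.2,"dz":0.4,"gripper":-1},
  {"dx":4.9,"dy":-0.2,"dz":0.4,"gripper":-1},
  {"dx":4.9,"dy":-0.2,"dz":0.4,"gripper":-1},
  {"dx":4.9,"dy":-0.2,"dz":0.4,"gripper":-1},
  {"dx":4.9,"dy":-0.3,"dz":0.4,"gripper":-1},
  {"dx":4.9,"dy":-0.3,"dz":0.4,"wz":0.13,"gripper":-1},
], squeeze=40)

```text
$.series[0]: bad value
```

```bash
cat >> h.py <<'E'
def go(s,x,y,z,yaw):
    "shift in cm along the tool's axes as they stand, and wz (yaw in deg of tool x, mod 180)"
    M=R.from_rotvec(s["orientation"]).as_matrix()
    yw=np.degrees(np.arctan2(M[1,0],M[0,0])); d=(yaw-yw+90)%180-90
    print("at",s["tcp_pos"],"yaw %.2f t %.1f w %.3f F"%(yw,s["t"],s["width"]),s["ft_force"].round(1),"tilt",M[:2,2])
    print("  shift cm",100*M.T@(np.array([x,y,z])-s["tcp_pos"]),"wz %.3f"%-np.radians(d))
def posts(f,K,E,v=95,amin=600,z=.012):
    hsv=cv2.cvtColor(f,cv2.COLOR_BGR2HSV)
    m=((hsv[:,:,2]>v)&(hsv[:,:,1]<70)).astype(np.uint8)*255
    m=cv2.morphologyEx(m,cv2.MORPH_CLOSE,np.ones((5,5)))
    for q in quads(m,K,E,z,amin): print(np.array(q[:5]).round(4),q[5].round())
E
python3 - <<'E'
from h import *
from rig import ctrl
f,K,E,s=wrist(ctrl,"w1.png")
go(s,.526,-.435,.18,7.4)
posts(f,K,E)
E
```

```text
at [ 0.1482 -0.5552  0.2307] yaw 14.94 t 0.2 w 0.999 F [-0.1  0.1 -0.6] tilt [-0.      0.0012]
  shift cm [39.5981 -1.8665  5.0807] wz 0.132
[ -0.1161  -0.91    75.5644  64.583  -74.9601] [453. 408.]
[ -0.2593  -0.3767  75.8704  64.7004 -74.9601] [105. 408.]
[ -0.0057  -0.5969 837.6096 290.8809 -75.7083] [269. 298.]
[  0.2172  -0.5924 723.2719 211.6013  89.5355] [291. 127.]
```

View pics/w1.png

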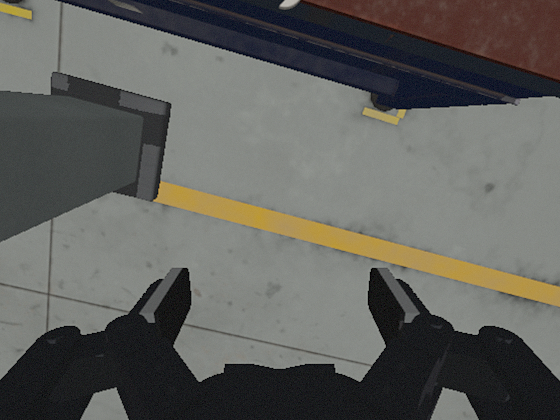

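The call was refused, so the arm hasn't moved: the wrist picture still shows the floor and the bench edge, with the pads at (180,300) and (380,300). Rows probably need all seven keys.

Emit:
apply_moves([
  {"dx":4.9,"dy":-0.2,"dz":0.4,"wx":0,"wy":0,"wz":0,"gripper":-1},
  {"dx":4.9,"dy":-0.2,"dz":0.4,"wx":0,"wy":0,"wz":0,"gripper":-1},
  {"dx":4.9,"dy":-0.2,"dz":0.4,"wx":0,"wy":0,"wz":0,"gripper":-1},
  {"dx":4.9,"dy":-0.2,"dz":0.4,"wx":0,"wy":0,"wz":0,"gripper":-1},
  {"dx":4.9,"dy":-0.2,"dz":0.4,"wx":0,"wy":0,"wz":0,"gripper":-1},
  {"dx":4.9,"dy":-0.2,"dz":0.4,"wx":0,"wy":0,"wz":0,"gripper":-1},
  {"dx":4.9,"dy":-0.3,"dz":0.4,"wx":0,"wy":0,"wz":0,"gripper":-1},
  {"dx":4.9,"dy":-0.3,"dz":0.4,"wx":0,"wy":0,"wz":0.13,"gripper":-1},
], squeeze=40)

```text
t: 1.05
tcp_pos: [0.5241, -0.4361, 0.199]
orientation: [-3.135, -0.201, 0.0]
ft_force: [-0.1, -1.1, 0.3]
width: 0.999
finger_force: 0.0
```

```bash
python3 - <<'E'
from h import *
from rig import ctrl
f,K,E,s=wrist(ctrl,"w2.png")
go(s,.526,-.435,.003,7.4)
posts(f,K,E)
E
```

```text
at [ 0.5241 -0.4361  0.199 ] yaw 7.35 t 1.1 w 0.999 F [-0.1 -1.1  0.3] tilt [-0.0002  0.    ]
  shift cm [ 0.2037 -0.0838 19.596 ] wz -0.001
[  0.1832  -0.2261  67.9659  57.2585 -82.6369] [105. 408.]
[  0.2485  -0.7247  69.3795  59.021  -82.6369] [453. 407.]
[  0.3179  -0.1551 227.8042 103.6339 -55.2889] [ 50. 322.]
[  0.3514  -0.4386 316.4102 197.395  -82.6384] [255. 322.]
[  0.4364  -0.6327 104.0999  92.3656 -53.6717] [418. 274.]
[  0.5514  -0.5206 115.3029  26.9451 -30.028 ] [361. 174.]
[  0.5259  -0.4281 148.9174  37.1761   7.3693] [277. 181.]
[  0.5741  -0.2182 198.0436 149.89    -8.059 ] [ 67. 121.]
[  0.6654  -0.4682 144.5401  55.2383 -63.2423] [343.  48.]
[  0.6675  -0.3692  52.3773  49.0399 -25.049 ] [229.  34.]
```

View pics/w2.png

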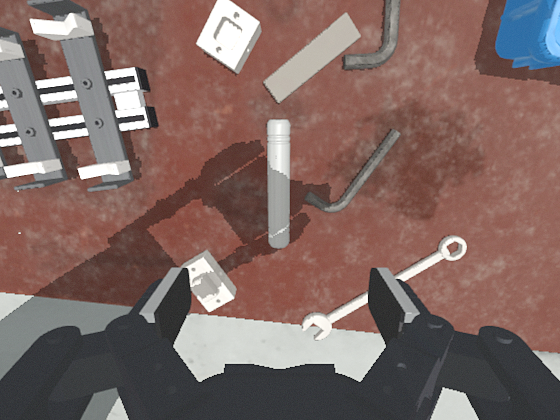

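The wrist view shows post 4 at columns 267–290 and rows 120–248, aligned with the tool. A hex key's tip at (308,200) is close to where the right finger would land. I'll grip 18 mm further out along the post with the fingers part-open.

Emit:
apply_moves([
  {"dx":2.0,"dy":0,"dz":1.6,"wx":0,"wy":0,"wz":0,"gripper":-0.4},
  {"dx":0,"dy":0,"dz":4.5,"wx":0,"wy":0,"wz":0,"gripper":-0.4},
  {"dx":0,"dy":0,"dz":4.5,"wx":0,"wy":0,"wz":0,"gripper":-0.4},
  {"dx":0,"dy":0,"dz":4.5,"wx":0,"wy":0,"wz":0,"gripper":-0.4},
  {"dx":0,"dy":0,"dz":2.5,"wx":0,"wy":0,"wz":0,"gripper":-0.4},
  {"dx":0,"dy":0,"dz":1.2,"wx":0,"wy":0,"wz":0,"gripper":-0.4},
  {"dx":0,"dy":0,"dz":0.4,"wx":0,"wy":0,"wz":0,"gripper":-0.4},
  {"dx":0,"dy":0,"dz":0,"wx":0,"wy":0,"wz":0,"gripper":-0.4},
], squeeze=60)

```text
t: 1.9
tcp_pos: [0.5427, -0.4351, 0.0083]
orientation: [3.134, 0.205, 0.002]
ft_force: [0.1, 0.3, 0.8]
width: 0.701
finger_force: 0.0
```

Emit:
apply_moves([
  {"dx":0,"dy":0,"dz":0.4,"wx":0,"wy":0,"wz":0,"gripper":-0.4},
  {"dx":0,"dy":0,"dz":0,"wx":0,"wy":0,"wz":0,"gripper":0},
  {"dx":0,"dy":0,"dz":0,"wx":0,"wy":0,"wz":0,"gripper":0.3},
  {"dx":0,"dy":0,"dz":0,"wx":0,"wy":0,"wz":0,"gripper":1},
  {"dx":0,"dy":0,"dz":0,"wx":0,"wy":0,"wz":0,"gripper":1},
  {"dx":0,"dy":0,"dz":0,"wx":0,"wy":0,"wz":0,"gripper":1},
  {"dx":0,"dy":0,"dz":0,"wx":0,"wy":0,"wz":0,"gripper":1},
  {"dx":0,"dy":0,"dz":0,"wx":0,"wy":0,"wz":0,"gripper":1},
], squeeze=60)

```text
t: 2.7
tcp_pos: [0.5426, -0.4346, 0.0044]
orientation: [3.134, 0.205, 0.001]
ft_force: [-1.4, 2.8, 5.2]
width: 0.257
finger_force: 58.9
```

Emit:
apply_moves([
  {"dx":0,"dy":0,"dz":-2.5,"wx":0,"wy":0,"wz":0,"gripper":1},
  {"dx":0,"dy":0,"dz":-4.8,"wx":0,"wy":0,"wz":0,"gripper":1},
  {"dx":0,"dy":0,"dz":-4.8,"wx":0,"wy":0,"wz":0,"gripper":1},
  {"dx":0,"dy":-2,"dz":-4.5,"wx":0,"wy":0,"wz":0,"gripper":1},
  {"dx":-1,"dy":-4,"dz":-2.5,"wx":0,"wy":0,"wz":0,"gripper":1},
  {"dx":-1,"dy":-4.8,"dz":-1,"wx":0,"wy":0,"wz":0,"gripper":1},
  {"dx":0,"dy":-4.8,"dz":0,"wx":0,"wy":0,"wz":0,"gripper":1},
  {"dx":0,"dy":-4.8,"dz":0,"wx":0,"wy":0,"wz":-0.13,"gripper":1},
])

```text
t: 3.5
tcp_pos: [0.4946, -0.233, 0.2036]
orientation: [-3.114, -0.411, 0.001]
ft_force: [0.7, 0.6, -4.2]
width: 0.252
finger_force: 60.0
```

```bash
python3 - <<'E'
from h import *
from rig import ctrl
c=ctrl.camera("top");K,E=c["mtx"],c["extrinsics"]
px=np.array([[174,279],[209,411],[312,219],[357,388],[422,166],[481,374],[553,109],[622,356]])/6.+[255,145]-.4
P=toplane(px,K,E,.052)
for i in range(4):
    a,b=P[2*i],P[2*i+1];d=a-b;print(i+1,((a+b)/2)[:2],"dist",np.hypot(*d[:2]),"yaw",np.degrees(np.arctan2(d[1],d[0])))
f,K,E,s=wrist(ctrl,"w3.png");np.savez("w3.npz",K=K,E=E)
go(s,.58,-.22,.12,15.3)
E
```

```text
1 [ 0.5361 -0.054 ] dist 0.0658652806784176 yaw 13.709348067444967
2 [ 0.5548 -0.1233] dist 0.08440836725181358 yaw 13.651709485690843
3 [ 0.5699 -0.1801] dist 0.1043993736677195 yaw 14.481736470467576
4 [ 0.5868 -0.2462] dist 0.12390904054585382 yaw 14.141995582730635
at [ 0.4931 -0.2248  0.2019] yaw 15.71 t 3.5 w 0.254 F [ 3.6  7.6 -4.7] tilt [-0.0047  0.0094]
  shift cm [8.5078 1.9727 8.151 ] wz 0.007
```

View pics/w3.png

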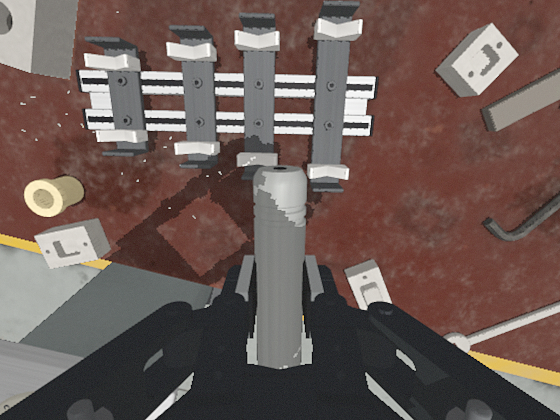

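The view shows the rack with cradle 4 at about columns 310–360, V-blocks at (340,30) and (327,173), and cradles 3, 2 and 1 to its left. The post sits straight in the gripper. The top-view V-block spacings (66, 84, 104, 124 mm) match the specification. I'll take a settled picture and check the rack with masks.

```bash
cat >> h.py <<'E'
C={1:(.5361,-.0540),2:(.5548,-.1233),3:(.5699,-.1801),4:(.5868,-.2462)}
def feet(f,K,E):
    "dark-grey foot tops: low saturation, mid value, plane z=.028"
    hsv=cv2.cvtColor(f,cv2.COLOR_BGR2HSV)
    m=((hsv[:,:,2]>60)&(hsv[:,:,2]<135)&(hsv[:,:,1]<45)).astype(np.uint8)*255
    m=cv2.morphologyEx(m,cv2.MORPH_OPEN,np.ones((5,5)))
    for q in quads(m,K,E,.028,700): print("foot",np.array(q[:5]).round(4),q[5].round())
    m=((hsv[:,:,2]>170)&(hsv[:,:,1]<45)).astype(np.uint8)*255
    m=cv2.morphologyEx(m,cv2.MORPH_OPEN,np.ones((3,3)))
    for q in quads(m,K,E,.050,200): print("white",np.array(q[:5]).round(4),q[5].round())
E
python3 - <<'E'
from h import *
from rig import ctrl
f,K,E,s=wrist(ctrl,"w4.png")
go(s,*C[4],.12,14.1)
feet(f,K,E)
for i in C:
  u=np.array([np.cos(np.radians(14.1)),np.sin(np.radians(14.1))]);h=.022+.010*i
  print(i,proj([[*(np.array(C[i])+u*h),.054],[*(np.array(C[i])-u*h),.054]],K,E).round(0).tolist())
E
```

```text
at [ 0.4938 -0.2285  0.202 ] yaw 15.33 t 3.6 w 0.255 F [ 0.9 -0.6 -4.9] tilt [-0.0041  0.0055]
  shift cm [8.5226 4.2136 8.1522] wz 0.022
foot [  0.2974  -0.0656 267.7341  96.8106 -49.2051] [120. 309.]
foot [  0.3762  -0.2576 227.511   99.8023   3.6226] [278. 280.]
foot [ 0.5392 -0.0534 53.403  30.4857 14.7678] [120. 100.]
foot [ 0.5568 -0.1233 73.8498 30.7267 14.4245] [194. 100.]
foot [ 0.5712 -0.1796 94.1544 29.6372 13.8371] [253. 102.]
foot [  0.5886  -0.2462 113.7777  30.4911  14.3707] [324. 100.]
foot [ 0.5768  0.018  73.0064 36.4402 -2.4348] [49. 37.]
white [ 0.3327 -0.6152 68.4529 17.5935 70.0089] [544. 398.]
white [ 0.2751 -0.4269 93.5402 11.2457 56.7504] [387. 399.]
white [ 0.3216 -0.3076 39.2256 10.6301 16.6408] [306. 350.]
white [  0.4114  -0.5147 126.9921  27.4059 -52.9039] [503. 325.]
white [ 0.4177 -0.347  48.6701 34.7108 39.3347] [366. 288.]
white [  0.3273   0.009  182.3035  76.2684 -35.2293] [ 41. 277.]
white [ 0.4922 -0.2283 51.4707 39.5381 15.4033] [284. 197.]
white [  0.5295  -0.2623  37.5141  13.1646 -76.2961] [324. 171.]
white [  0.5162  -0.1321  38.3232  11.215
[... 547 characters left out ...]
0.5341 -0.0388 27.411  24.7302 14.4577] [ 91. 100.]
white [  0.6001  -0.2068  35.5183   6.5314 -74.708 ] [289.  78.]
white [  0.5708  -0.092   36.9652   5.7078 -74.7072] [156.  76.]
white [  0.569   -0.0434  38.3433  11.5969 -76.1244] [100.  62.]
white [  0.5966  -0.1116  38.2038  12.8077 -76.05  ] [182.  50.]
white [  0.621   -0.1661  37.7228  12.659  -76.0474] [250.  39.]
white [  0.659   -0.3609  43.2953  37.6153 -25.4106] [478.  57.]
white [  0.6481  -0.2318  37.528   13.4083 -74.763 ] [333.  27.]
white [ 0.5713  0.0311 58.8364 22.5644 -2.1016] [14. 34.]
1 [[101.0, 64.0], [111.0, 140.0]]
2 [[182.0, 52.0], [189.0, 151.0]]
3 [[251.0, 39.0], [252.0, 162.0]]
4 [[332.0, 27.0], [323.0, 174.0]]
```

Foot lengths between the Vs measure 53, 74, 94 and 114 mm (expected 54, 74, 94, 114), with yaw about 14.3°, so the rack poses are reliable. I'll put post 4 over cradle 4.

Emit:
apply_moves([
  {"dx":2.5,"dy":1,"dz":0,"wx":0,"wy":0,"wz":0.018,"gripper":1},
  {"dx":3,"dy":1.3,"dz":1,"wx":0,"wy":0,"wz":0,"gripper":1},
  {"dx":3,"dy":1.3,"dz":2,"wx":0,"wy":0,"wz":0,"gripper":1},
  {"dx":1.5,"dy":0.6,"dz":3,"wx":0,"wy":0,"wz":0,"gripper":1},
  {"dx":0.3,"dy":0.1,"dz":3,"wx":0,"wy":0,"wz":0,"gripper":1},
  {"dx":0,"dy":0,"dz":1,"wx":0,"wy":0,"wz":0,"gripper":1},
  {"dx":0,"dy":0,"dz":0,"wx":0,"wy":0,"wz":0,"gripper":1},
  {"dx":0,"dy":0,"dz":0,"wx":0,"wy":0,"wz":0,"gripper":1},
])

```text
t: 4.45
tcp_pos: [0.6064, -0.2523, 0.1055]
orientation: [3.117, 0.379, 0.002]
ft_force: [0.4, -0.2, -3.3]
width: 0.254
finger_force: 60.1
```

```bash
sed -i 's/^C={.*/C={1:(.538,-.0537),2:(.556,-.1233),3:(.571,-.1798),4:(.588,-.2462)}/' h.py; python3 - <<'E'
from h import *
from rig import ctrl
f,K,E,s=wrist(ctrl,"w5.png")
go(s,.604,-.242,.0474,14.3)
E
```

```text
at [ 0.6064 -0.2523  0.1055] yaw 13.86 t 4.5 w 0.254 F [ 0.4 -0.2 -3.3] tilt [ 0.0013 -0.0011]
  shift cm [ 0.0039 -1.0639  5.8054] wz -0.008
```

View pics/w5.png

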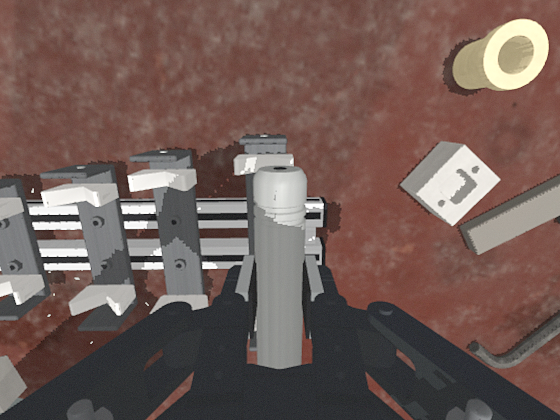

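The post is 16 px (about 10 mm) to the right of the far V-block at (264,163), which matches the computed shift of −10.6 mm. I'll correct that and lower.

Emit:
apply_moves([
  {"dx":0,"dy":-1.05,"dz":0,"wx":0,"wy":0,"wz":-0.008,"gripper":1},
  {"dx":0,"dy":0,"dz":1.5,"wx":0,"wy":0,"wz":0,"gripper":1},
  {"dx":0,"dy":0,"dz":1.5,"wx":0,"wy":0,"wz":0,"gripper":1},
  {"dx":0,"dy":0,"dz":1.2,"wx":0,"wy":0,"wz":0,"gripper":1},
  {"dx":0,"dy":0,"dz":0.8,"wx":0,"wy":0,"wz":0,"gripper":1},
  {"dx":0,"dy":0,"dz":0.3,"wx":0,"wy":0,"wz":0,"gripper":1},
  {"dx":0,"dy":0,"dz":0.1,"wx":0,"wy":0,"wz":0,"gripper":1},
  {"dx":0,"dy":0,"dz":0,"wx":0,"wy":0,"wz":0,"gripper":1},
])

```text
t: 5.3
tcp_pos: [0.6038, -0.2413, 0.0504]
orientation: [3.117, 0.393, 0.001]
ft_force: [-0.3, -0.0, -4.1]
width: 0.26
finger_force: 60.5
```

```bash
python3 - <<'E'
from h import *
from rig import ctrl
f,K,E,s=wrist(ctrl,"w6.png")
go(s,.604,-.242,.0474,14.3)
E
```

```text
at [ 0.6038 -0.2413  0.0504] yaw 14.36 t 5.3 w 0.260 F [-0.3 -0.  -4.1] tilt [ 0.0004 -0.    ]
  shift cm [0.0001 0.0721 0.3043] wz 0.001
```

View pics/w6.png

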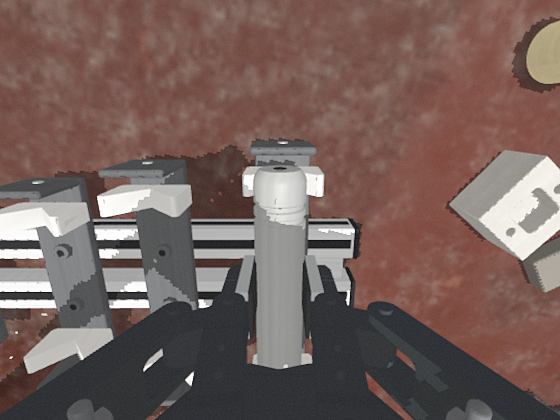

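Post 4 (centre column 280) sits over the V (243–323), inside the far lip, and about 3 mm high. I'll lower the last few millimetres.

Emit:
apply_moves([
  {"dx":0,"dy":0.1,"dz":0.1,"wx":0,"wy":0,"wz":0,"gripper":1},
  {"dx":0,"dy":0,"dz":0.1,"wx":0,"wy":0,"wz":0,"gripper":1},
  {"dx":0,"dy":0,"dz":0.1,"wx":0,"wy":0,"wz":0,"gripper":1},
  {"dx":0,"dy":0,"dz":0,"wx":0,"wy":0,"wz":0,"gripper":1},
  {"dx":0,"dy":0,"dz":0,"wx":0,"wy":0,"wz":0,"gripper":1},
  {"dx":0,"dy":0,"dz":0,"wx":0,"wy":0,"wz":0,"gripper":1},
  {"dx":0,"dy":0,"dz":0,"wx":0,"wy":0,"wz":0,"gripper":1},
  {"dx":0,"dy":0,"dz":0,"wx":0,"wy":0,"wz":0,"gripper":1},
])

```text
t: 6.15
tcp_pos: [0.6043, -0.2425, 0.0478]
orientation: [3.116, 0.393, 0.001]
ft_force: [1.4, -1.3, -0.6]
width: 0.254
finger_force: 60.6
```

Emit:
apply_moves([
  {"dx":0,"dy":0,"dz":0.05,"wx":0,"wy":0,"wz":0,"gripper":1},
  {"dx":0,"dy":0,"dz":0,"wx":0,"wy":0,"wz":0,"gripper":1},
  {"dx":0,"dy":0,"dz":0,"wx":0,"wy":0,"wz":0,"gripper":0.4},
  {"dx":0,"dy":0,"dz":0,"wx":0,"wy":0,"wz":0,"gripper":0.2},
  {"dx":0,"dy":0,"dz":0,"wx":0,"wy":0,"wz":0,"gripper":0.1},
  {"dx":0,"dy":0,"dz":0,"wx":0,"wy":0,"wz":0,"gripper":0},
  {"dx":0,"dy":0,"dz":0,"wx":0,"wy":0,"wz":0,"gripper":0},
  {"dx":0,"dy":0,"dz":0,"wx":0,"wy":0,"wz":0,"gripper":0},
])

```text
t: 6.95
tcp_pos: [0.6038, -0.242, 0.0466]
orientation: [-3.117, -0.393, 0.0]
ft_force: [0.1, -0.1, -0.0]
width: 0.504
finger_force: 0.0
```

Released cleanly. I'll lift and go to post 2.

Emit:
apply_moves([
  {"dx":0,"dy":0,"dz":-2,"wx":0,"wy":0,"wz":0,"gripper":0},
  {"dx":0,"dy":0,"dz":-4.8,"wx":0,"wy":0,"wz":0,"gripper":0},
  {"dx":0,"dy":0,"dz":-4.8,"wx":0,"wy":0,"wz":0,"gripper":-0.2},
  {"dx":0,"dy":-2.5,"dz":-4,"wx":0,"wy":0,"wz":0,"gripper":-0.4},
  {"dx":-1,"dy":-4.8,"dz":0,"wx":0,"wy":0,"wz":0,"gripper":-0.4},
  {"dx":-1,"dy":-4.8,"dz":0,"wx":0,"wy":0,"wz":0,"gripper":-0.4},
  {"dx":-1,"dy":-4.8,"dz":0,"wx":0,"wy":0,"wz":0,"gripper":-0.4},
  {"dx":-1,"dy":-4.8,"dz":0,"wx":0,"wy":0,"wz":0,"gripper":-0.4},
])

```text
t: 7.75
tcp_pos: [0.5101, -0.0403, 0.2029]
orientation: [-3.117, -0.392, -0.001]
ft_force: [-0.2, 0.9, 0.2]
width: 0.704
finger_force: 0.0
```

Emit:
apply_moves([
  {"dx":-1,"dy":-4.8,"dz":0,"wx":0,"wy":0,"wz":0,"gripper":-0.4},
  {"dx":-1,"dy":-4.8,"dz":0,"wx":0,"wy":0,"wz":0,"gripper":-0.4},
  {"dx":-0.4,"dy":-4.8,"dz":0,"wx":0,"wy":0,"wz":0,"gripper":-0.4},
  {"dx":0,"dy":-2,"dz":0,"wx":0,"wy":0,"wz":0.1,"gripper":-0.4},
  {"dx":0,"dy":0,"dz":0,"wx":0,"wy":0,"wz":0,"gripper":-0.4},
  {"dx":0,"dy":0,"dz":0,"wx":0,"wy":0,"wz":0,"gripper":-0.4},
  {"dx":0,"dy":0,"dz":0,"wx":0,"wy":0,"wz":0,"gripper":-0.4},
  {"dx":0,"dy":0,"dz":0,"wx":0,"wy":0,"wz":0,"gripper":-0.4},
])

```text
t: 8.55
tcp_pos: [0.4478, 0.11, 0.2028]
orientation: [3.133, 0.235, -0.0]
ft_force: [0.6, 0.1, -0.6]
width: 0.697
finger_force: 0.0
```

```bash
python3 - <<'E'
from h import *
from rig import ctrl
f,K,E,s=wrist(ctrl,"w7.png")
go(s,.447,.116,.004,8.6)
posts(f,K,E)
E
```

```text
at [0.4478 0.11   0.2028] yaw 8.58 t 8.6 w 0.697 F [ 0.6  0.1 -0.6] tilt [-0.     -0.0002]
  shift cm [ 0.0159 -0.6098 19.8792] wz -0.000
[  0.1693  -0.1205 123.834   59.0953  42.465 ] [415. 399.]
[  0.1141   0.2487 123.666   58.1599 -25.055 ] [143. 399.]
[  0.2725  -0.2676 195.7193  64.4995  57.0216] [528. 357.]
[  0.2703   0.0841 193.4872 161.8725 -81.426 ] [279. 324.]
[  0.2418   0.3841 331.9215 156.1641 -48.8683] [ 66. 314.]
[  0.3365  -0.115  307.127  114.1025  71.7487] [427. 284.]
[  0.3589   0.3029 255.4814 109.0628  75.9377] [ 91. 241.]
[  0.4482   0.1159 103.6867  27.8387   7.6152] [274. 183.]
[ 0.4551  0.3542 84.4528 41.2705 14.8139] [ 53. 149.]
[  0.4591   0.2278 125.985   25.738  -20.3012] [176. 158.]
[  0.5382  -0.0848 172.8979 127.4139 -66.5713] [495. 119.]
[  0.5661   0.1949 407.3929 100.8497 -81.416 ] [222.  38.]
```

View pics/w7.png

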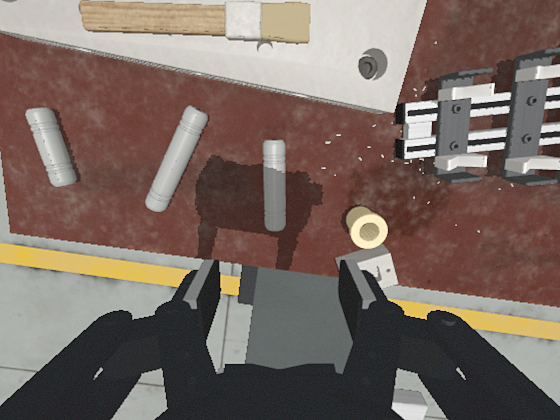

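Wrist view: post 2 spans (274,140)–(275,230), post 3 is at (176,158), post 1 at (52,147). All agree with the top-view positions. I'll grasp post 2.

Emit:
apply_moves([
  {"dx":0,"dy":-0.6,"dz":4.8,"wx":0,"wy":0,"wz":0.007,"gripper":-0.4},
  {"dx":0,"dy":0,"dz":4.8,"wx":0,"wy":0,"wz":0,"gripper":-0.4},
  {"dx":0,"dy":0,"dz":4.8,"wx":0,"wy":0,"wz":0,"gripper":-0.4},
  {"dx":0,"dy":0,"dz":3,"wx":0,"wy":0,"wz":0,"gripper":-0.4},
  {"dx":0,"dy":0,"dz":1.5,"wx":0,"wy":0,"wz":0,"gripper":-0.4},
  {"dx":0,"dy":0,"dz":0.7,"wx":0,"wy":0,"wz":0,"gripper":-0.4},
  {"dx":0,"dy":0,"dz":0.25,"wx":0,"wy":0,"wz":0,"gripper":-0.4},
  {"dx":0,"dy":0,"dz":0,"wx":0,"wy":0,"wz":0,"gripper":-0.4},
])

```text
t: 9.4
tcp_pos: [0.4472, 0.1168, 0.0049]
orientation: [3.133, 0.225, 0.002]
ft_force: [1.0, -0.2, -0.0]
width: 0.698
finger_force: 0.0
```

Emit:
apply_moves([
  {"dx":0,"dy":0,"dz":0,"wx":0,"wy":0,"wz":0,"gripper":0},
  {"dx":0,"dy":0,"dz":0,"wx":0,"wy":0,"wz":0,"gripper":0.3},
  {"dx":0,"dy":0,"dz":0,"wx":0,"wy":0,"wz":0,"gripper":1},
  {"dx":0,"dy":0,"dz":0,"wx":0,"wy":0,"wz":0,"gripper":1},
  {"dx":0,"dy":0,"dz":0,"wx":0,"wy":0,"wz":0,"gripper":1},
  {"dx":0,"dy":0,"dz":0,"wx":0,"wy":0,"wz":0,"gripper":1},
  {"dx":0,"dy":0,"dz":0,"wx":0,"wy":0,"wz":0,"gripper":1},
  {"dx":0,"dy":0,"dz":0,"wx":0,"wy":0,"wz":0,"gripper":1},
])

```text
t: 10.2
tcp_pos: [0.4474, 0.1169, 0.0054]
orientation: [3.133, 0.226, 0.003]
ft_force: [-1.2, -0.4, 6.7]
width: 0.258
finger_force: 58.5
```

Emit:
apply_moves([
  {"dx":0,"dy":0,"dz":-2.5,"wx":0,"wy":0,"wz":0,"gripper":1},
  {"dx":0,"dy":0,"dz":-4.8,"wx":0,"wy":0,"wz":0,"gripper":1},
  {"dx":0.6,"dy":2,"dz":-4.2,"wx":0,"wy":0,"wz":0,"gripper":1},
  {"dx":1.4,"dy":4.7,"dz":-1,"wx":0,"wy":0,"wz":0,"gripper":1},
  {"dx":1.4,"dy":4.7,"dz":0,"wx":0,"wy":0,"wz":0,"gripper":1},
  {"dx":1.4,"dy":4.7,"dz":0,"wx":0,"wy":0,"wz":0,"gripper":1},
  {"dx":1.4,"dy":4.7,"dz":0,"wx":0,"wy":0,"wz":0,"gripper":1},
  {"dx":1.1,"dy":4.5,"dz":0,"wx":0,"wy":0,"wz":-0.106,"gripper":1},
])

```text
t: 11.0
tcp_pos: [0.5551, -0.1247, 0.1288]
orientation: [-3.116, -0.394, 0.001]
ft_force: [0.5, -0.5, -2.6]
width: 0.254
finger_force: 59.9
```

Emit:
apply_moves([
  {"dx":0,"dy":0,"dz":0,"wx":0,"wy":0,"wz":0,"gripper":1},
  {"dx":0,"dy":0,"dz":1,"wx":0,"wy":0,"wz":0,"gripper":1},
  {"dx":0,"dy":0,"dz":1,"wx":0,"wy":0,"wz":0,"gripper":1},
  {"dx":0,"dy":0,"dz":0,"wx":0,"wy":0,"wz":0,"gripper":1},
  {"dx":0,"dy":0,"dz":0,"wx":0,"wy":0,"wz":0,"gripper":1},
  {"dx":0,"dy":0,"dz":0,"wx":0,"wy":0,"wz":0,"gripper":1},
  {"dx":0,"dy":0,"dz":0,"wx":0,"wy":0,"wz":0,"gripper":1},
  {"dx":0,"dy":0,"dz":0,"wx":0,"wy":0,"wz":0,"gripper":1},
])

```text
t: 11.8
tcp_pos: [0.5552, -0.1228, 0.1098]
orientation: [3.117, 0.392, 0.001]
ft_force: [0.2, -0.3, -1.9]
width: 0.251
finger_force: 60.1
```

```bash
python3 - <<'E'
from h import *
from rig import ctrl
f,K,E,s=wrist(ctrl,"w8.png")
go(s,*C[2],.048,14.3)
feet(f,K,E)
E
```

```text
at [ 0.5552 -0.1228  0.1098] yaw 14.33 t 11.8 w 0.251 F [ 0.2 -0.3 -1.9] tilt [ 0.0008 -0.0004]
  shift cm [0.0655 0.0637 6.1758] wz 0.001
foot [  0.4835  -0.0604  36.0857  22.4769 -75.6816] [186. 284.]
foot [ 0.5551 -0.1828 59.7258 30.3599 15.1734] [352. 237.]
foot [ 0.5377 -0.0542 49.9894 31.0701 14.2961] [189. 222.]
foot [  0.58    -0.0373  42.8893  13.1203 -75.6708] [177. 160.]
foot [  0.5866  -0.2405 112.3274  24.1533  14.4118] [438. 212.]
foot [  0.6594  -0.2364  52.6442  18.2469 -75.6666] [471. 117.]
white [ 0.3415  0.0642 26.8533 15.8071 -1.0346] [  7. 401.]
white [  0.3777   0.0436  56.4389  40.3854 -89.9732] [ 28. 371.]
white [ 0.528  -0.2422 24.7955 16.1261 15.1743] [426. 295.]
white [  0.5254  -0.1916  39.771   23.1006 -75.6808] [359. 285.]
white [  0.5114  -0.061   42.9959  21.16   -75.6801] [185. 263.]
white [  0.5659  -0.2048  32.423    5.4392 -75.6767] [394. 242.]
white [  0.5768  -0.2025  32.899    6.0284 -75.6754] [396. 228.]
white [  0.5339  -0.0346  23.7689   6.0261 -75.6754] [152. 228.]
white [  0.5827  -0.1442  22.0519   4.9822 -75.6736] [320. 201.]
white [  0.5471  -0.0314  24.2452  18.1234 -75.6732] [150. 208.]
white [  0.5966  -0.1973  33.0591   5.6888 -75.673 ] [400. 200.]
white [  0.5935  -0.1412  22.357    6.2015 -75.6718] [320. 184.]
white [  0.6077  -0.1943  32.5292   6.1896 -75.6724] [402. 184.]
white [ 0.5753 -0.117  33.4686 32.7961 14.3284] [281. 200.]
white [  0.5699  -0.04    52.1315  14.194  -74.5215] [167. 181.]
white [  0.5986  -0.1122  38.1822  13.3005 -76.765 ] [280. 166.]
white [  0.6223  -0.1664  40.0029  11.6325 -75.6704] [370. 152.]
white [  0.586   -0.2563 150.1926  25.1735  14.3838] [475. 217.]
white [  0.6035   0.0432 123.4346  50.5727  -2.443 ] [43. 91.]
```

View pics/w8.png

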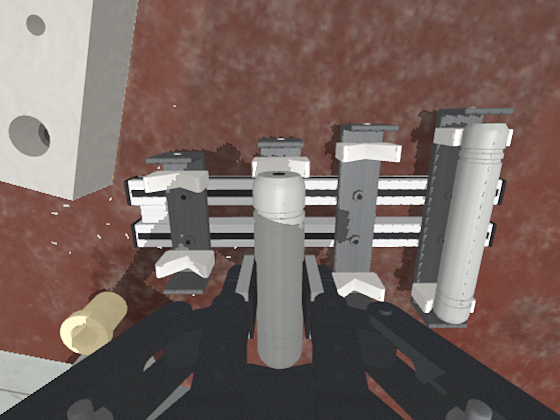

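Post 4 lies seated in both Vs between its lips at (470,220). Post 2 is aligned over cradle 2, whose far V is at (280,166). I'll lower it.

Emit:
apply_moves([
  {"dx":0.1,"dy":0.05,"dz":2,"wx":0,"wy":0,"wz":0,"gripper":1},
  {"dx":0,"dy":0,"dz":1.8,"wx":0,"wy":0,"wz":0,"gripper":1},
  {"dx":0,"dy":0,"dz":1.2,"wx":0,"wy":0,"wz":0,"gripper":1},
  {"dx":0,"dy":0,"dz":0.6,"wx":0,"wy":0,"wz":0,"gripper":1},
  {"dx":0,"dy":0,"dz":0.3,"wx":0,"wy":0,"wz":0,"gripper":1},
  {"dx":0,"dy":0,"dz":0.1,"wx":0,"wy":0,"wz":0,"gripper":1},
  {"dx":0,"dy":0,"dz":0.1,"wx":0,"wy":0,"wz":0,"gripper":1},
  {"dx":0,"dy":0,"dz":0,"wx":0,"wy":0,"wz":0,"gripper":1},
])

```text
t: 12.65
tcp_pos: [0.5564, -0.1233, 0.0489]
orientation: [3.117, 0.391, 0.001]
ft_force: [-0.4, -0.1, -2.9]
width: 0.254
finger_force: 60.2
```

Emit:
apply_moves([
  {"dx":0,"dy":0,"dz":0.05,"wx":0,"wy":0,"wz":0,"gripper":1},
  {"dx":0,"dy":0,"dz":0.05,"wx":0,"wy":0,"wz":0,"gripper":1},
  {"dx":0,"dy":0,"dz":0,"wx":0,"wy":0,"wz":0,"gripper":1},
  {"dx":0,"dy":0,"dz":0,"wx":0,"wy":0,"wz":0,"gripper":1},
  {"dx":0,"dy":0,"dz":0,"wx":0,"wy":0,"wz":0,"gripper":1},
  {"dx":0,"dy":0,"dz":0,"wx":0,"wy":0,"wz":0,"gripper":1},
  {"dx":0,"dy":0,"dz":0,"wx":0,"wy":0,"wz":0,"gripper":1},
  {"dx":0,"dy":0,"dz":0,"wx":0,"wy":0,"wz":0,"gripper":1},
])

```text
t: 13.45
tcp_pos: [0.5566, -0.1235, 0.0483]
orientation: [3.116, 0.391, 0.002]
ft_force: [-2.7, -0.2, 5.3]
width: 0.255
finger_force: 60.9
```

Emit:
apply_moves([
  {"dx":0,"dy":0,"dz":0,"wx":0,"wy":0,"wz":0,"gripper":0.4},
  {"dx":0,"dy":0,"dz":0,"wx":0,"wy":0,"wz":0,"gripper":0.2},
  {"dx":0,"dy":0,"dz":0,"wx":0,"wy":0,"wz":0,"gripper":0.1},
  {"dx":0,"dy":0,"dz":0,"wx":0,"wy":0,"wz":0,"gripper":0},
  {"dx":0,"dy":0,"dz":0,"wx":0,"wy":0,"wz":0,"gripper":0},
  {"dx":0,"dy":0,"dz":-2,"wx":0,"wy":0,"wz":0,"gripper":0},
  {"dx":0,"dy":0,"dz":-4.8,"wx":0,"wy":0,"wz":0,"gripper":0},
  {"dx":0,"dy":0,"dz":-4.8,"wx":0,"wy":0,"wz":0,"gripper":-0.4},
])

```text
t: 14.25
tcp_pos: [0.5549, -0.1227, 0.1635]
orientation: [-3.116, -0.391, 0.004]
ft_force: [0.7, 0.4, 1.4]
width: 0.654
finger_force: 0.0
```

Emit:
apply_moves([
  {"dx":0,"dy":-4.5,"dz":-2,"wx":0,"wy":0,"wz":0,"gripper":-0.4},
  {"dx":-0.1,"dy":-4.7,"dz":-1,"wx":0,"wy":0,"wz":0,"gripper":-0.4},
  {"dx":-0.1,"dy":-4.7,"dz":-1,"wx":0,"wy":0,"wz":0,"gripper":-0.4},
  {"dx":-0.1,"dy":-4.7,"dz":0,"wx":0,"wy":0,"wz":0,"gripper":-0.4},
  {"dx":-0.1,"dy":-4.7,"dz":0,"wx":0,"wy":0,"wz":0,"gripper":-0.4},
  {"dx":-0.1,"dy":-4.7,"dz":0,"wx":0,"wy":0,"wz":0,"gripper":-0.4},
  {"dx":-0.1,"dy":-4.7,"dz":0,"wx":0,"wy":0,"wz":0,"gripper":-0.4},
  {"dx":-0.1,"dy":-3.7,"dz":0,"wx":0,"wy":0,"wz":0.14,"gripper":-0.4},
])

```text
t: 15.05
tcp_pos: [0.4581, 0.2302, 0.2034]
orientation: [-3.136, -0.17, -0.0]
ft_force: [0.4, 0.4, -0.3]
width: 0.697
finger_force: 0.0
```

Emit:
apply_moves([
  {"dx":0,"dy":0,"dz":0,"wx":0,"wy":0,"wz":0.14,"gripper":-0.4},
  {"dx":0,"dy":0,"dz":0,"wx":0,"wy":0,"wz":0.14,"gripper":-0.4},
  {"dx":0,"dy":0,"dz":0,"wx":0,"wy":0,"wz":0.14,"gripper":-0.4},
  {"dx":0,"dy":0,"dz":0,"wx":0,"wy":0,"wz":0.04,"gripper":-0.4},
  {"dx":0,"dy":0,"dz":0,"wx":0,"wy":0,"wz":0,"gripper":-0.4},
  {"dx":0,"dy":0,"dz":0,"wx":0,"wy":0,"wz":0,"gripper":-0.4},
  {"dx":0,"dy":0,"dz":0,"wx":0,"wy":0,"wz":0,"gripper":-0.4},
  {"dx":0,"dy":0,"dz":0,"wx":0,"wy":0,"wz":0,"gripper":-0.4},
])

```text
t: 15.85
tcp_pos: [0.4592, 0.2278, 0.2033]
orientation: [3.094, -0.547, -0.0]
ft_force: [0.7, -1.1, 0.3]
width: 0.701
finger_force: 0.0
```

```bash
python3 - <<'E'
from h import *
from rig import ctrl
f,K,E,s=wrist(ctrl,"w9.png")
go(s,.4591,.2278,.005,-20.4)
posts(f,K,E)
E
```

```text
at [0.4592 0.2278 0.2033] yaw -20.04 t 15.8 w 0.701 F [ 0.7 -1.1  0.3] tilt [-0.0001 -0.    ]
  shift cm [-0.0076  0.0032 19.8269] wz 0.006
[  0.1035   0.1589 122.3761  59.0349  13.618 ] [415. 399.]
[  0.2323   0.5097 123.6527  58.7175 -53.2412] [143. 399.]
[  0.2495   0.3034 191.0591 125.0832  87.8997] [283. 340.]
[  0.3421   0.2763 163.509   13.1006  89.9879] [278. 286.]
[  0.421    0.3579 149.0985  57.3502  -4.6346] [186. 252.]
[  0.2181   0.0098 392.1437 253.3395  27.636 ] [479. 259.]
[  0.4589   0.2274 124.3187  24.5569 -20.5814] [280. 183.]
[  0.5666   0.3099 741.7311 339.9964 -75.4826] [236. 100.]
```

View pics/w9.png

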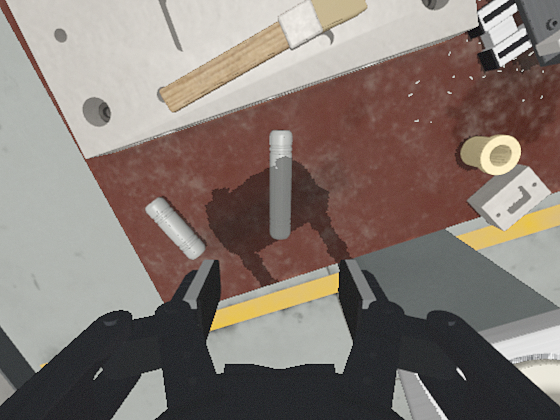

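Post 3 is centred under the tool, at (280,130)–(280,240), and measures 124 mm. I'll grasp it.

Emit:
apply_moves([
  {"dx":0,"dy":0,"dz":4.8,"wx":0,"wy":0,"wz":0.008,"gripper":-0.4},
  {"dx":0,"dy":0,"dz":4.8,"wx":0,"wy":0,"wz":0,"gripper":-0.4},
  {"dx":0,"dy":0,"dz":4.8,"wx":0,"wy":0,"wz":0,"gripper":-0.4},
  {"dx":0,"dy":0,"dz":3,"wx":0,"wy":0,"wz":0,"gripper":-0.4},
  {"dx":0,"dy":0,"dz":1.5,"wx":0,"wy":0,"wz":0,"gripper":-0.4},
  {"dx":0,"dy":0,"dz":0.7,"wx":0,"wy":0,"wz":0,"gripper":-0.4},
  {"dx":0,"dy":0,"dz":0.25,"wx":0,"wy":0,"wz":0,"gripper":-0.4},
  {"dx":0,"dy":0,"dz":0,"wx":0,"wy":0,"wz":0,"gripper":-0.4},
])

```text
t: 16.7
tcp_pos: [0.46, 0.228, 0.0055]
orientation: [-3.091, 0.559, -0.002]
ft_force: [0.6, -0.5, 0.2]
width: 0.701
finger_force: 0.0
```

Emit:
apply_moves([
  {"dx":0,"dy":0,"dz":0,"wx":0,"wy":0,"wz":0,"gripper":0},
  {"dx":0,"dy":0,"dz":0,"wx":0,"wy":0,"wz":0,"gripper":0.3},
  {"dx":0,"dy":0,"dz":0,"wx":0,"wy":0,"wz":0,"gripper":1},
  {"dx":0,"dy":0,"dz":0,"wx":0,"wy":0,"wz":0,"gripper":1},
  {"dx":0,"dy":0,"dz":0,"wx":0,"wy":0,"wz":0,"gripper":1},
  {"dx":0,"dy":0,"dz":0,"wx":0,"wy":0,"wz":0,"gripper":1},
  {"dx":0,"dy":0,"dz":0,"wx":0,"wy":0,"wz":0,"gripper":1},
  {"dx":0,"dy":0,"dz":0,"wx":0,"wy":0,"wz":0,"gripper":1},
])

```text
t: 17.5
tcp_pos: [0.46, 0.2279, 0.0059]
orientation: [-3.091, 0.559, -0.002]
ft_force: [-1.9, -2.2, 6.3]
width: 0.259
finger_force: 58.5
```

Emit:
apply_moves([
  {"dx":0,"dy":0,"dz":-2.5,"wx":0,"wy":0,"wz":0,"gripper":1},
  {"dx":0,"dy":0,"dz":-4.8,"wx":0,"wy":0,"wz":0,"gripper":1},
  {"dx":0,"dy":0,"dz":-4.8,"wx":0,"wy":0,"wz":0,"gripper":1},
  {"dx":2.7,"dy":3.8,"dz":-1,"wx":0,"wy":0,"wz":0,"gripper":1},
  {"dx":2.7,"dy":3.8,"dz":0,"wx":0,"wy":0,"wz":0,"gripper":1},
  {"dx":2.7,"dy":3.8,"dz":0,"wx":0,"wy":0,"wz":0,"gripper":1},
  {"dx":2.7,"dy":3.8,"dz":0,"wx":0,"wy":0,"wz":0,"gripper":1},
  {"dx":2.8,"dy":3.8,"dz":0,"wx":0,"wy":0,"wz":0,"gripper":1},
])

```text
t: 18.3
tcp_pos: [0.5193, 0.0007, 0.1352]
orientation: [-3.091, 0.559, 0.002]
ft_force: [1.4, 0.3, -4.4]
width: 0.252
finger_force: 60.4
```

Emit:
apply_moves([
  {"dx":2.8,"dy":3.8,"dz":0,"wx":0,"wy":0,"wz":0,"gripper":1},
  {"dx":2.8,"dy":3.8,"dz":0,"wx":0,"wy":0,"wz":0,"gripper":1},
  {"dx":2.8,"dy":3.8,"dz":0,"wx":0,"wy":0,"wz":0,"gripper":1},
  {"dx":2.8,"dy":3.8,"dz":0,"wx":0,"wy":0,"wz":-0.1,"gripper":1},
  {"dx":0,"dy":0,"dz":0,"wx":0,"wy":0,"wz":-0.14,"gripper":1},
  {"dx":0,"dy":0,"dz":0,"wx":0,"wy":0,"wz":-0.14,"gripper":1},
  {"dx":0,"dy":0,"dz":0,"wx":0,"wy":0,"wz":-0.14,"gripper":1},
  {"dx":0,"dy":0,"dz":0,"wx":0,"wy":0,"wz":-0.087,"gripper":1},
])

```text
t: 19.1
tcp_pos: [0.5707, -0.1791, 0.1346]
orientation: [-3.115, -0.397, 0.003]
ft_force: [0.8, 0.2, -3.7]
width: 0.255
finger_force: 60.6
```

```bash
python3 - <<'E'
from h import *
from rig import ctrl
go(ctrl.read_state(),.572,-.1795,.110,14.3)
E
```

```text
at [ 0.5707 -0.1791  0.1346] yaw 14.51 t 19.1 w 0.255 F [ 0.8  0.2 -3.7] tilt [-0.002   0.0012]
  shift cm [0.1181 0.0801 2.4608] wz 0.004
```

Emit:
apply_moves([
  {"dx":0.1,"dy":0.1,"dz":2,"wx":0,"wy":0,"wz":0.004,"gripper":1},
  {"dx":0,"dy":0,"dz":2,"wx":0,"wy":0,"wz":0,"gripper":1},
  {"dx":0,"dy":0,"dz":1.5,"wx":0,"wy":0,"wz":0,"gripper":1},
  {"dx":0,"dy":0,"dz":1,"wx":0,"wy":0,"wz":0,"gripper":1},
  {"dx":0,"dy":0,"dz":0,"wx":0,"wy":0,"wz":0,"gripper":1},
  {"dx":0,"dy":0,"dz":0,"wx":0,"wy":0,"wz":0,"gripper":1},
  {"dx":0,"dy":0,"dz":0,"wx":0,"wy":0,"wz":0,"gripper":1},
  {"dx":0,"dy":0,"dz":0,"wx":0,"wy":0,"wz":0,"gripper":1},
])

```text
t: 19.9
tcp_pos: [0.5735, -0.1805, 0.0719]
orientation: [3.117, 0.383, 0.003]
ft_force: [0.5, -0.8, -4.3]
width: 0.251
finger_force: 60.6
```

```bash
python3 - <<'E'
from h import *
from rig import ctrl
f,K,E,s=wrist(ctrl,"w10.png")
go(s,.572,-.1795,.0485,14.3)
E
```

```text
at [ 0.5735 -0.1805  0.0719] yaw 14.03 t 19.9 w 0.251 F [ 0.5 -0.8 -4.3] tilt [ 0.0018 -0.001 ]
  shift cm [-0.1277 -0.1382  2.3421] wz -0.005
```

View pics/w10.png

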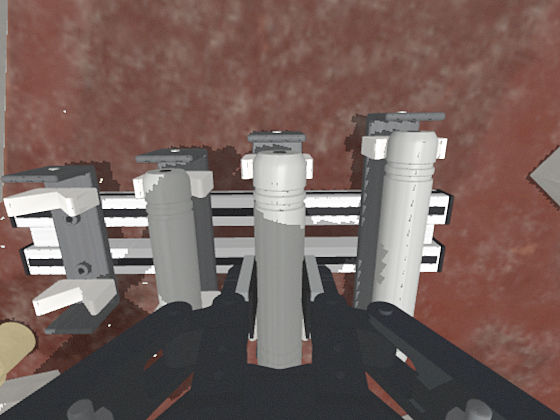

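Post 3 (column 279) is over its V (241–313), and posts 2 (172,190) and 4 (412,150) are seated. I'll lower it.

Emit:
apply_moves([
  {"dx":-0.1,"dy":-0.1,"dz":0.8,"wx":0,"wy":0,"wz":-0.005,"gripper":1},
  {"dx":0,"dy":0,"dz":0.7,"wx":0,"wy":0,"wz":0,"gripper":1},
  {"dx":0,"dy":0,"dz":0.4,"wx":0,"wy":0,"wz":0,"gripper":1},
  {"dx":0,"dy":0,"dz":0.2,"wx":0,"wy":0,"wz":0,"gripper":1},
  {"dx":0,"dy":0,"dz":0.1,"wx":0,"wy":0,"wz":0,"gripper":1},
  {"dx":0,"dy":0,"dz":0.1,"wx":0,"wy":0,"wz":0,"gripper":1},
  {"dx":0,"dy":0,"dz":0,"wx":0,"wy":0,"wz":0,"gripper":1},
  {"dx":0,"dy":0,"dz":0,"wx":0,"wy":0,"wz":0,"gripper":1},
])

```text
t: 20.75
tcp_pos: [0.5719, -0.1799, 0.0489]
orientation: [3.116, 0.392, 0.001]
ft_force: [-4.2, -1.5, 5.7]
width: 0.253
finger_force: 61.6
```

Emit:
apply_moves([
  {"dx":0,"dy":0,"dz":0,"wx":0,"wy":0,"wz":0,"gripper":0.4},
  {"dx":0,"dy":0,"dz":0,"wx":0,"wy":0,"wz":0,"gripper":0.2},
  {"dx":0,"dy":0,"dz":0,"wx":0,"wy":0,"wz":0,"gripper":0.1},
  {"dx":0,"dy":0,"dz":0,"wx":0,"wy":0,"wz":0,"gripper":0.1},
  {"dx":0,"dy":0,"dz":0,"wx":0,"wy":0,"wz":0,"gripper":0.1},
  {"dx":0,"dy":0,"dz":-2,"wx":0,"wy":0,"wz":0,"gripper":0.1},
  {"dx":0,"dy":0,"dz":-4.8,"wx":0,"wy":0,"wz":0,"gripper":0.1},
  {"dx":0,"dy":0,"dz":-4.8,"wx":0,"wy":0,"wz":0,"gripper":-0.4},
])

```text
t: 21.55
tcp_pos: [0.5706, -0.1788, 0.1639]
orientation: [-3.115, -0.391, 0.004]
ft_force: [1.2, 0.5, 0.2]
width: 0.602
finger_force: 0.0
```

Emit:
apply_moves([
  {"dx":0.1,"dy":-4.5,"dz":-2,"wx":0,"wy":0,"wz":0,"gripper":-0.4},
  {"dx":0.1,"dy":-4.8,"dz":-1,"wx":0,"wy":0,"wz":0,"gripper":-0.4},
  {"dx":0.2,"dy":-4.8,"dz":-1,"wx":0,"wy":0,"wz":0,"gripper":-0.4},
  {"dx":0.2,"dy":-4.8,"dz":0,"wx":0,"wy":0,"wz":0,"gripper":-0.4},
  {"dx":0.2,"dy":-4.8,"dz":0,"wx":0,"wy":0,"wz":0,"gripper":-0.4},
  {"dx":0.2,"dy":-4.8,"dz":0,"wx":0,"wy":0,"wz":0,"gripper":-0.4},
  {"dx":0.2,"dy":-4.8,"dz":0,"wx":0,"wy":0,"wz":0,"gripper":-0.4},
  {"dx":0.2,"dy":-4.8,"dz":0,"wx":0,"wy":0,"wz":0,"gripper":-0.4},
])

```text
t: 22.35
tcp_pos: [0.4903, 0.1951, 0.204]
orientation: [-3.117, -0.391, -0.001]
ft_force: [0.1, 0.1, -0.4]
width: 0.701
finger_force: 0.0
```

Emit:
apply_moves([
  {"dx":0.2,"dy":-4.8,"dz":0,"wx":0,"wy":0,"wz":0,"gripper":-0.4},
  {"dx":0.2,"dy":-4.8,"dz":0,"wx":0,"wy":0,"wz":0,"gripper":-0.4},
  {"dx":0.1,"dy":-4.8,"dz":0,"wx":0,"wy":0,"wz":0,"gripper":-0.4},
  {"dx":0,"dy":-2,"dz":0,"wx":0,"wy":0,"wz":0,"gripper":-0.4},
  {"dx":0,"dy":0,"dz":0,"wx":0,"wy":0,"wz":0,"gripper":-0.4},
  {"dx":0,"dy":0,"dz":0,"wx":0,"wy":0,"wz":0,"gripper":-0.4},
  {"dx":0,"dy":0,"dz":0,"wx":0,"wy":0,"wz":0,"gripper":-0.4},
  {"dx":0,"dy":0,"dz":0,"wx":0,"wy":0,"wz":0,"gripper":-0.4},
])

```text
t: 23.15
tcp_pos: [0.4558, 0.3523, 0.2038]
orientation: [3.117, 0.389, 0.0]
ft_force: [-0.2, 0.5, -0.3]
width: 0.702
finger_force: 0.0
```

```bash
python3 - <<'E'
from h import *
from rig import ctrl
f,K,E,s=wrist(ctrl,"w11.png")
go(s,.4551,.3542,.005,15)
posts(f,K,E)
E
```

```text
at [0.4558 0.3523 0.2038] yaw 14.21 t 23.1 w 0.702 F [-0.2  0.5 -0.3] tilt [ 0.     -0.0002]
  shift cm [-0.017  -0.205  19.8802] wz -0.014
[  0.1999   0.0945 122.0171  56.5822  48.7727] [415. 399.]
[  0.1089   0.4579 124.0457  58.3344 -19.4218] [143. 399.]
[  0.2902  -0.0656 128.4895  37.5387  62.6555] [539. 376.]
[  0.2695   0.3066 192.9655 138.9045 -75.786 ] [280. 332.]
[  0.3512   0.0161 121.7615 117.1633 -60.3372] [524. 319.]
[ 0.3415  0.3552 90.1596 14.0264 89.9005] [254. 275.]
[  0.1784   0.5524 265.2074 214.9323  -1.189 ] [ 65. 307.]
[ 0.4463  0.3557 99.7744 25.3953 15.6445] [274. 193.]
[  0.6228   0.2238 343.2402 150.2853  88.0755] [432.  69.]
[  0.4522   0.5301 348.1924 248.2336  -1.189 ] [126. 132.]
```

View pics/w11.png

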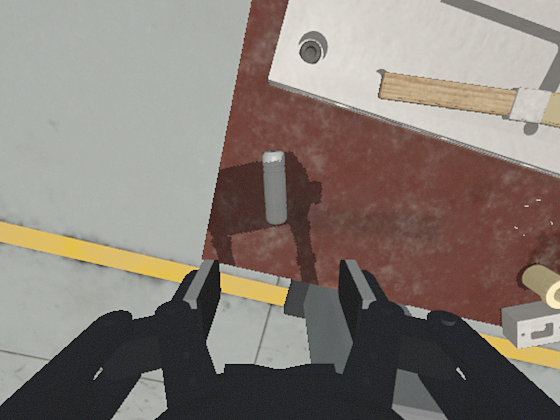

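Post 1 is at (273,151)–(277,225), but shadow specks stretched the mask. I'll cast its end points directly.

```bash
python3 - <<'E'
from h import *
from rig import ctrl
f,K,E,s=wrist(ctrl)
hsv=cv2.cvtColor(f,cv2.COLOR_BGR2HSV)
m=((hsv[:,:,2]>95)&(hsv[:,:,1]<70)).astype(np.uint8)*255
m=cv2.morphologyEx(m,cv2.MORPH_OPEN,np.ones((9,9)))
for q in quads(m,K,E,.012,600):
    if abs(q[0]-.45)<.03 and abs(q[1]-.355)<.03: print(np.array(q[:5]),q[5]); go(s,q[0],q[1],.005,q[4])
a=toplane([[273,151.5],[277.5,224.5]],K,E,.012); print(a,a.mean(0),np.linalg.norm(a[0]-a[1]))
E
```

```text
[ 0.4531  0.3575 81.9891 23.9306 16.2155] [274.6532 186.0578]
at [0.4558 0.3524 0.2038] yaw 14.21 t 23.2 w 0.703 F [-0.1  0.   0.8] tilt [ 0.0001 -0.    ]
  shift cm [-0.1331 -0.5592 19.8848] wz -0.035
[[0.4926 0.3692 0.012 ]
 [0.4125 0.344  0.012 ]] [0.4526 0.3566 0.012 ] 0.08390887646113113
```

Emit:
apply_moves([
  {"dx":-0.15,"dy":-0.55,"dz":4.8,"wx":0,"wy":0,"wz":-0.035,"gripper":-0.4},
  {"dx":0,"dy":0,"dz":4.8,"wx":0,"wy":0,"wz":0,"gripper":-0.4},
  {"dx":0,"dy":0,"dz":4.8,"wx":0,"wy":0,"wz":0,"gripper":-0.4},
  {"dx":0,"dy":0,"dz":3,"wx":0,"wy":0,"wz":0,"gripper":-0.4},
  {"dx":0,"dy":0,"dz":1.5,"wx":0,"wy":0,"wz":0,"gripper":-0.4},
  {"dx":0,"dy":0,"dz":0.7,"wx":0,"wy":0,"wz":0,"gripper":-0.4},
  {"dx":0,"dy":0,"dz":0.25,"wx":0,"wy":0,"wz":0,"gripper":-0.4},
  {"dx":0,"dy":0,"dz":0,"wx":0,"wy":0,"wz":0,"gripper":-0.4},
])

```text
t: 24.05
tcp_pos: [0.4538, 0.3589, 0.0068]
orientation: [-3.109, -0.446, -0.004]
ft_force: [-0.2, 0.0, -0.3]
width: 0.7
finger_force: 0.0
```

Emit:
apply_moves([
  {"dx":0,"dy":0,"dz":0,"wx":0,"wy":0,"wz":0,"gripper":0},
  {"dx":0,"dy":0,"dz":0,"wx":0,"wy":0,"wz":0,"gripper":0.3},
  {"dx":0,"dy":0,"dz":0,"wx":0,"wy":0,"wz":0,"gripper":1},
  {"dx":0,"dy":0,"dz":0,"wx":0,"wy":0,"wz":0,"gripper":1},
  {"dx":0,"dy":0,"dz":0,"wx":0,"wy":0,"wz":0,"gripper":1},
  {"dx":0,"dy":0,"dz":0,"wx":0,"wy":0,"wz":0,"gripper":1},
  {"dx":0,"dy":0,"dz":0,"wx":0,"wy":0,"wz":0,"gripper":1},
  {"dx":0,"dy":0,"dz":0,"wx":0,"wy":0,"wz":0,"gripper":1},
])

```text
t: 24.85
tcp_pos: [0.4534, 0.3587, 0.0067]
orientation: [-3.109, -0.446, -0.003]
ft_force: [-0.2, -1.4, 5.9]
width: 0.254
finger_force: 58.7
```

Emit:
apply_moves([
  {"dx":0,"dy":0,"dz":-2.5,"wx":0,"wy":0,"wz":0,"gripper":1},
  {"dx":0,"dy":0,"dz":-4.8,"wx":0,"wy":0,"wz":0,"gripper":1},
  {"dx":0,"dy":0,"dz":-4.8,"wx":0,"wy":0,"wz":0,"gripper":1},
  {"dx":-0.4,"dy":4.7,"dz":-1,"wx":0,"wy":0,"wz":0,"gripper":1},
  {"dx":-0.4,"dy":4.7,"dz":0,"wx":0,"wy":0,"wz":0,"gripper":1},
  {"dx":-0.4,"dy":4.7,"dz":0,"wx":0,"wy":0,"wz":0,"gripper":1},
  {"dx":-0.4,"dy":4.7,"dz":0,"wx":0,"wy":0,"wz":0,"gripper":1},
  {"dx":-0.4,"dy":4.7,"dz":0,"wx":0,"wy":0,"wz":0,"gripper":1},
])

```text
t: 25.65
tcp_pos: [0.4988, 0.1255, 0.1359]
orientation: [-3.109, -0.446, 0.001]
ft_force: [1.5, 0.5, -2.0]
width: 0.256
finger_force: 59.6
```

Emit:
apply_moves([
  {"dx":-0.4,"dy":4.7,"dz":0,"wx":0,"wy":0,"wz":0,"gripper":1},
  {"dx":-0.4,"dy":4.7,"dz":0,"wx":0,"wy":0,"wz":0,"gripper":1},
  {"dx":-0.4,"dy":4.7,"dz":0,"wx":0,"wy":0,"wz":0,"gripper":1},
  {"dx":-0.2,"dy":4.3,"dz":0,"wx":0,"wy":0,"wz":0.035,"gripper":1},
  {"dx":0,"dy":0,"dz":0,"wx":0,"wy":0,"wz":0,"gripper":1},
  {"dx":0,"dy":0,"dz":0,"wx":0,"wy":0,"wz":0,"gripper":1},
  {"dx":0,"dy":0,"dz":0,"wx":0,"wy":0,"wz":0,"gripper":1},
  {"dx":0,"dy":0,"dz":0,"wx":0,"wy":0,"wz":0,"gripper":1},
])

```text
t: 26.45
tcp_pos: [0.5371, -0.0519, 0.1359]
orientation: [-3.116, -0.394, 0.001]
ft_force: [-0.7, -0.1, -2.7]
width: 0.254
finger_force: 59.8
```

```bash
python3 - <<'E'
from h import *
from rig import ctrl
f,K,E,s=wrist(ctrl,"w12.png")
go(s,*C[1],.0497,14.3)
E
```

```text
at [ 0.5371 -0.0519  0.1359] yaw 14.42 t 26.4 w 0.254 F [-0.7 -0.1 -2.7] tilt [-0.0008  0.0005]
  shift cm [0.0536 0.2006 8.6228] wz 0.002
```

View pics/w12.png

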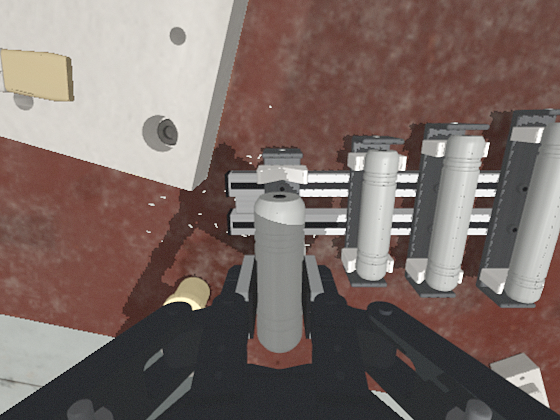

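Posts 2, 3 and 4 lie in their Vs between lips at (375,215), (452,215) and (540,210). Post 1 is over cradle 1, whose far V is at (282,175), about 2 mm off. I'll correct and lower it, using numeric checks only from here because the picture budget is spent.

Emit:
apply_moves([
  {"dx":0.1,"dy":0.2,"dz":2.5,"wx":0,"wy":0,"wz":0,"gripper":1},
  {"dx":0,"dy":0,"dz":2.5,"wx":0,"wy":0,"wz":0,"gripper":1},
  {"dx":0,"dy":0,"dz":1.5,"wx":0,"wy":0,"wz":0,"gripper":1},
  {"dx":0,"dy":0,"dz":1,"wx":0,"wy":0,"wz":0,"gripper":1},
  {"dx":0,"dy":0,"dz":0.6,"wx":0,"wy":0,"wz":0,"gripper":1},
  {"dx":0,"dy":0,"dz":0.3,"wx":0,"wy":0,"wz":0,"gripper":1},
  {"dx":0,"dy":0,"dz":0,"wx":0,"wy":0,"wz":0,"gripper":1},
  {"dx":0,"dy":0,"dz":0,"wx":0,"wy":0,"wz":0,"gripper":1},
])

```text
t: 27.3
tcp_pos: [0.5397, -0.0552, 0.0531]
orientation: [3.116, 0.391, 0.002]
ft_force: [-0.3, -0.4, -1.9]
width: 0.254
finger_force: 59.8
```

```bash
python3 - <<'E'
from h import *
from rig import ctrl
go(ctrl.read_state(),*C[1],.0497,14.3)
E
```

```text
at [ 0.5397 -0.0552  0.0531] yaw 14.31 t 27.3 w 0.254 F [-0.3 -0.4 -1.9] tilt [ 0.0015 -0.0005]
  shift cm [-0.1264 -0.191   0.3418] wz 0.000
```

Emit:
apply_moves([
  {"dx":-0.1,"dy":-0.15,"dz":0.1,"wx":0,"wy":0,"wz":0,"gripper":1},
  {"dx":0,"dy":0,"dz":0.1,"wx":0,"wy":0,"wz":0,"gripper":1},
  {"dx":0,"dy":0,"dz":0.1,"wx":0,"wy":0,"wz":0,"gripper":1},
  {"dx":0,"dy":0,"dz":0.05,"wx":0,"wy":0,"wz":0,"gripper":1},
  {"dx":0,"dy":0,"dz":0,"wx":0,"wy":0,"wz":0,"gripper":1},
  {"dx":0,"dy":0,"dz":0,"wx":0,"wy":0,"wz":0,"gripper":1},
  {"dx":0,"dy":0,"dz":0,"wx":0,"wy":0,"wz":0,"gripper":1},
  {"dx":0,"dy":0,"dz":0,"wx":0,"wy":0,"wz":0,"gripper":1},
])

```text
t: 28.1
tcp_pos: [0.5378, -0.0539, 0.0496]
orientation: [3.117, 0.392, 0.0]
ft_force: [-3.6, 0.8, 4.7]
width: 0.253
finger_force: 60.7
```

Contact: the vertical force went from −1.9 to +4.7 N. I'll release and retreat.

Emit:
apply_moves([
  {"dx":0,"dy":0,"dz":0,"wx":0,"wy":0,"wz":0,"gripper":0.4},
  {"dx":0,"dy":0,"dz":0,"wx":0,"wy":0,"wz":0,"gripper":0.2},
  {"dx":0,"dy":0,"dz":0,"wx":0,"wy":0,"wz":0,"gripper":0.1},
  {"dx":0,"dy":0,"dz":0,"wx":0,"wy":0,"wz":0,"gripper":0.1},
  {"dx":0,"dy":0,"dz":0,"wx":0,"wy":0,"wz":0,"gripper":0.1},
  {"dx":0,"dy":0,"dz":-2,"wx":0,"wy":0,"wz":0,"gripper":0.1},
  {"dx":0,"dy":0,"dz":-4.8,"wx":0,"wy":0,"wz":0,"gripper":0.1},
  {"dx":0,"dy":0,"dz":-4.8,"wx":0,"wy":0,"wz":0,"gripper":0.1},
])

```text
t: 28.9
tcp_pos: [0.5366, -0.0535, 0.1651]
orientation: [-3.116, -0.391, 0.004]
ft_force: [0.8, -0.1, -0.3]
width: 0.448
finger_force: 0.0
```

Emit:
apply_moves([
  {"dx":-3,"dy":2,"dz":-3,"wx":0,"wy":0,"wz":0,"gripper":0.1},
  {"dx":-3,"dy":2,"dz":-2,"wx":0,"wy":0,"wz":0,"gripper":0.1},
  {"dx":-2,"dy":2,"dz":0,"wx":0,"wy":0,"wz":0,"gripper":0.1},
  {"dx":0,"dy":2,"dz":0,"wx":0,"wy":0,"wz":0,"gripper":0.1},
  {"dx":0,"dy":0,"dz":0,"wx":0,"wy":0,"wz":0,"gripper":0.1},
  {"dx":0,"dy":0,"dz":0,"wx":0,"wy":0,"wz":0,"gripper":0.1},
  {"dx":0,"dy":0,"dz":0,"wx":0,"wy":0,"wz":0,"gripper":0.1},
  {"dx":0,"dy":0,"dz":0,"wx":0,"wy":0,"wz":0,"gripper":0.1},
])

```text
t: 29.7
tcp_pos: [0.4801, -0.1502, 0.2142]
orientation: [-3.116, -0.393, 0.001]
ft_force: [-0.3, 0.4, -0.5]
width: 0.447
finger_force: 0.0
```

```bash
python3 - <<'E'
from h import *
from rig import ctrl
f,K,E,s=wrist(ctrl,"w13.png")
print(s["tcp_pos"],s["t"])
u=np.array([np.cos(np.radians(14.3)),np.sin(np.radians(14.3))]);n=np.array([-u[1],u[0]])
g=cv2.cvtColor(f,cv2.COLOR_BGR2GRAY).astype(float)
# grey profiles: along the post's top line (z=.067) and across its middle
for i in C:
    c=np.array(C[i]);h=.03+.01*i
    t=np.arange(-h-.014,h+.0141,.002);P=np.c_[c+t[:,None]*u,np.full(len(t),.066)]
    q=proj(P,K,E).round().astype(int);v=[int(g[y,x]) if 0<=y<420 and 0<=x<560 else -1 for x,y in q]
    print(i,"ends -:",v[:16],"\n   ends +:",v[-16:])
    t=np.arange(-.024,.0241,.002);P=np.c_[c+t[:,None]*n,np.full(len(t),.055)]
    q=proj(P,K,E).round().astype(int);print("   across",[int(g[y,x]) if 0<=y<420 and 0<=x<560 else -1 for x,y in q])
hsv=cv2.cvtColor(f,cv2.COLOR_BGR2HSV)
posts(f,K,E,v=140,amin=500,z=.055)
E
```

```text
[ 0.4801 -0.1502  0.2142] 29.7
1 ends -: [82, 86, 87, 78, 110, 113, 62, 105, 194, 191, 215, 215, 214, 215, 221, 201] 
   ends +: [201, 170, 232, 230, 231, 222, 223, 202, 205, 70, 60, 113, 118, 83, 88, 85]
   across [84, 45, 77, 132, 139, 70, 70, 160, 173, 183, 193, 202, 214, 228, 219, 204, 196, 191, 169, 230, 239, 238, 237, 237, 237]
2 ends -: [221, 120, 52, 55, 72, 73, 65, 61, 111, 190, 208, 221, 222, 222, 223, 229] 
   ends +: [239, 230, 211, 232, 232, 231, 232, 229, 204, 155, 54, 112, 119, 85, 83, 80]
   across [77, 74, 77, 78, 75, 106, 136, 172, 185, 193, 197, 205, 232, 221, 200, 197, 189, 177, 156, 86, 90, 90, 92, 89, 91]
3 ends -: [91, 80, 81, 73, 114, 117, 60, 64, 109, 190, 207, 216, 218, 220, 222, 227] 
   ends +: [231, 211, 193, 226, 228, 222, 222, 221, 195, 187, 65, 124, 87, 89, 90, 91]
   across [89, 83, 78, 79, 77, 77, 92, 184, 193, 198, 205, 223, 222, 203, 193, 184, 174, 154, 126, 79, 77, 95, 58, 81, 83]
4 ends -: [87, 85, 83, 80, 105, 121, 64, 59, 176, 190, 208, 211, 214, 215, 168, 190] 
   ends +: [207, 218, 215, 193, 216, 218, 220, 202, 200, 46, 94, 113, 89, 94, 86, 8
[... 190 characters left out ...]
[  0.2576  -0.3586 116.982   30.8639  51.4046] [397. 396.]
[  0.3326  -0.5183 141.6986  37.2738  66.1863] [530. 379.]
[  0.3714  -0.4554 135.124   60.3514 -67.9829] [514. 337.]
[  0.3084  -0.1951 125.8405  88.0735 -83.8296] [279. 339.]
[ 0.4182 -0.3373 71.1297 36.1019 41.2274] [427. 285.]
[  0.2841   0.0845 356.2212 138.2877 -30.6925] [ 73. 297.]
[  0.4334  -0.      51.8951  36.4913 -34.3647] [129. 202.]
[  0.5504  -0.0906 145.5219 103.4242 -75.5308] [252. 109.]
[  0.5761  -0.1901 123.5733  64.4906  14.6161] [348. 107.]
[  0.6556  -0.3513  48.1914  42.4476 -25.4998] [543.  62.]
[  0.5895  -0.2464 143.9087  53.0748  14.6392] [411. 104.]
[  0.5638   0.0651 121.8257  72.0567 -75.7636] [75. 40.]
```

The intensity profiles show all four posts centred on their seats, about 24 mm across at axis height, with a gap to the lips at both ends. I'll hand the job in.

```bash
python3 -c "
from rig import ctrl
print(ctrl.job_done())"
```

```text
the job is handed in; nothing more can be done
None
```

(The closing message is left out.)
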